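# Swap the wrongly packed rail module

## Task

The kit carton should hold three green modules, but a grey one was packed in it by mistake, and the green one it lacks stands in the middle bay of the blue stock tray, hemmed in by a spray can and a tall carton. First clear the can and the carton out of the way into the black set-aside tray, both standing there upright; then exchange the two modules, so that the green one stands in the kit pocket where the grey one was and the grey one stands in the middle bay of the stock tray. Finally stand the can and the carton back in the bays they came from; never tip them over, and leave the two green modules that were packed rightly where they are.

Things in the scene. Friction and masses are not known exactly. Their poses are not given: they have to be found in the camera images.
- stock_tray: Blue divided stock tray, fixed, 188 (its x) x 112 (its y) x 24 mm high, on the desk (height 0). Origin: centre of its underside; z up. Three bays in a row along its x, each 104 mm long in y: the middle one 40 mm wide at x = 0, the outer ones 66 mm wide, centred at x = -57 and +57 mm. Inner floor 3 mm above the desk; dividers 4 mm thick, tops 20 mm above the desk.
- kit: Low cardboard kit carton with a black foam insert, fixed, 198 (its x) x 134 (its y) x 32 mm high, side flaps folded down outside (to y = 80 mm). Origin: centre of its underside; z up. Foam top 25 mm above the desk, with three pockets at x = -62, 0, +62 mm, each 38 mm wide (x), 104 mm long (y), floor 9 mm above the desk. One pocket (varies) holds the grey module, the others a green one each.
- aside_tray: Black set-aside tray with a ribbed mat, empty and fixed, 200 (its x) x 134 (its y) mm, rim 16 mm high and 4 mm thick, mat surface 5 mm above the desk. Origin: centre of its underside; z up. Room for the can and the carton side by side along its x.
- can_mid (a point): Centre (half-way up, on the axis) of the spray can: yellow with a white band and a red cap, round, 52 mm across, 168 mm high over all; the straight body reaches 126 mm up from its base, the 42 mm cap is above. z along its axis, up. 0.25 kg. At the start it stands in one outer bay of the stock tray (which one varies).
- carton_mid (a point): Centre (half-way up) of the tall blue and white printed carton, closed: 36 (its x) x 88 (its y) x 166 mm high; z up. 0.15 kg. At the start it stands in the other outer bay, its 88 mm along the tray's y.
- green_mid (a point): Centre (half-way up) of the loose green rail module that stands in the middle bay of the stock tray between the can and the carton: 88 mm long (its x), 22 mm wide (its y), 58 mm high; full length up to 42 mm from its base, above that only the middle 44 mm of its length. z up. Its length lies along the tray's y. 0.085 kg.
- grey_mid (a point): Centre (half-way up) of the grey rail module, wrongly packed in the kit: 88 mm long (its x), 18 mm wide (its y), 58 mm high, same shape as the green ones; z up. Its length lies along the kit's y. 0.076 kg.
- packed1_mid (a point): Centre of a green module rightly packed in the kit (88 x 22 x 58 mm, axes as the other green one); loose, stays in its pocket.
- packed2_mid (a point): Centre of the second green module rightly packed in the kit (88 x 22 x 58 mm, axes as the other green one); loose, stays in its pocket.

How it is judged (in metres and radians):
On the way, in this order (a step that is already met when the one before it is completed fails the run):
1. the can and the carton both stand upright in the black set-aside tray (x of can_mid in the frame of aside_tray between -0.095 and 0.095 m and y of can_mid in the frame of aside_tray between -0.062 and 0.062 m and z of can_mid in the frame of aside_tray between 0.085 and 0.094 m and angle between each of can_mid, carton_mid's own z axis and vertical below 0.1 rad and x of carton_mid in the frame of aside_tray between -0.095 and 0.095 m and y of carton_mid in the frame of aside_tray between -0.062 and 0.062 m and z of carton_mid in the frame of aside_tray between 0.084 and 0.093 m), for 0.2 s.
2. the green module stands in a pocket of the kit and the grey one in the middle bay of the stock tray ((x of green_mid in the frame of kit between -0.075 and -0.049 m or x of green_mid in the frame of kit between -0.013 and 0.013 m or x of green_mid in the frame of kit between 0.049 and 0.075 m) and y of green_mid in the frame of kit between -0.013 and 0.013 m and z of green_mid in the frame of kit between 0.034 and 0.043 m and angle between each of green_mid, grey_mid's own z axis and vertical below 0.1 rad and x of grey_mid in the frame of stock_tray between -0.015 and 0.015 m and y of grey_mid in the frame of stock_tray between -0.013 and 0.013 m and z of grey_mid in the frame of stock_tray between 0.028 and 0.037 m), for 0.2 s.
At the end, for the whole second after the job is handed in: Upright on their floors, at rest: green in the kit pocket that held the grey (13 mm), grey in the middle bay (15 mm), can and carton in the bays they came from (35 mm of where they stood); packed greens within 20 mm of where they were (all of step 2 and distance of each of can_mid, carton_mid from where it was at the start of the episode below 0.035 m and angle between each of can_mid, carton_mid, packed1_mid, packed2_mid's own z axis and vertical below 0.1 rad and z of can_mid in the frame of stock_tray between 0.083 and 0.092 m and z of carton_mid in the frame of stock_tray between 0.082 and 0.092 m and distance of each of packed1_mid, packed2_mid from where it was at the start of the episode below 0.02 m and linear speed of each of green, grey, can, carton below 0.01 m/s and angular speed of each of green, grey, can, carton below 0.1 rad/s); the robot touches nothing.
It fails at once if the can or the carton is tipped over (more than 40 degrees) (angle between any of can_mid, carton_mid's own z axis and vertical above 0.7 rad).
It fails at once if a rightly packed green module is moved out of its place (over 20 mm) or tipped (distance of any of packed1_mid, packed2_mid from where it was at the start of the episode above 0.02 m or angle between any of packed1_mid, packed2_mid's own z axis and vertical above 0.5 rad).
It also fails if it takes over 141 s, if anything falls off the work surface, if the arm or the gripper's body presses on something with over 40 N, if the wrist force passes 120 N, or if a joint passes its speed limit or range.

## Robot

A 6-joint arm with a two-finger parallel gripper is mounted at the origin on a cart in front of the work surface, level with it; the furniture and walls round the work are solid. World frame = base frame: x ahead of the robot, y to its left, z up, the work surface at z = 0. Lengths are in mm, angles in degrees, forces in N, time in s.
With the tool pointing down it reaches from about 300 to 850 mm from the base axis. Payload 4.2 kg.
Tool frame: the origin (TCP) lies at the very end of the fingers, on their centre line; the grasp point (between the pads) lies 19 mm behind it (env.grasp_offset is the distance from the TCP to the grasp point, in mm); z points along the fingers, y is the line along which they close (so a half turn about z gives the same grasp; the last joint's range is limited). The gripper opens to 91 mm and grips with 3 to 60 N. Pads are 32 mm wide; open, the fingers measure 118 mm over their backs; the gripper's body (76 mm by 178 mm) begins 60 mm behind the grasp point.
Start: joints at [-68.812, 18.312, 89.639, -0, 72.044, -1.146], TCP at [218.506, -531.882, 213.976] pointing down, gripper open.
Joint ranges: [-177.97, 177.97], [-48.28, 115.42], [12.27, 149.76], [-77.06, 257.06], [2.81, 150.46], [-146.56, 146.56]. Speed limits (degrees/s): [147.25, 147.25, 180, 180, 180, 180].

## Interface

Orientations are given as [roll, pitch, yaw] about the fixed x, y, z axes, in that order (R = Rz(yaw) Ry(pitch) Rx(roll)).
In Python, from workcell import env, eyes gives the robot as it stands.
- The arm moves only by the tool send_rows, never from a script. Its arguments are lists of equal length, an entry for each row: "grip": the opening, from -1 (shut) to 1 (fully open), so that 0 is half open; "xyz": the shift along the world's x, y, z in m, a list of three; "yaw": the turn about the world's z in degrees. A call has 1 to 8 rows; each row is the pose to reach, as a shift and turn from the pose commanded when the call began; what a row does not reach only later rows make up. A row lasts 1/12 s, in which the tool goes at most 41.7 mm and 7.16 degrees, less where a joint would pass 70% of its speed; a pose out of reach is approached as far as the arm can. A call with a gripper value outside its range is refused whole. The fingers move at their own pace and stop on an object; "grip_force" is the grip in N (left out, the last holds). Time passes only in rows, so rows that repeat a pose let the fingers close. It gives the time, the measured TCP pose, the force, the opening and the grip force at its end, in the units of the state.
- env.state(): the state, without advancing time (a new reading comes with each control period).
- eyes.grab_frame(name): name is "side" or "top" or "wrist"; returns a dict with "frame" (480x640x3 uint8, red, green, blue), "fx", "fy", "cx", "cy" (pixels), "pose" (4x4, takes a point from camera to world coordinates). Camera axes: x right, y down, z forward; pixel columns grow to the right and rows downward; lengths in mm; the calibration is good to about 2 mm. A picture is of the moment at which its call begins. There is no depth.
- env.job_done(): hands the job in; it is judged then, once.
The state is a dict: "time_s": time; "qpos": joint angles; "qvel": joint speeds; "effort": joint torques, N m; "ee_pos": TCP position; "ee_rot": TCP orientation; "force": force on the tool from outside, world axes, zero at the start; "torque": the same for the moment, N m; "gripper_width": finger opening in mm; "gripper_force": force on a finger pad.
Only numpy, scipy, OpenCV 4.12 (cv2) and the standard library are available. Lean on these libraries where they do the work, as an engineer would, in place of code of your own. Each camera call takes 0.05 s, during which the arm holds its last target. There are 200 camera calls.

## Working session

There is one attempt and no reset: what is moved stays moved. The work goes in short steps, Python scripts to look and compute and a tool call to move; the robot and the scene stay as the last step left them, time stands still between calls to the robot, and variables do not carry over. Pictures are saved under pics/ and viewed, at most 14 in all, crops included, and the job is handed in when it is done.

Besides the shell and the picture viewer there is one more tool, called after "Emit:" by a JSON object that holds its "name" and its "arguments". send_rows: Moves the arm, as the interface text tells. Its arguments: {"type":"object","properties":{"grip":{"type":"array"},"xyz":{"type":"array"},"yaw":{"type":"array"},"grip_force":{"type":"number"}},"required":["grip","xyz","yaw"]}

```bash
ls; mkdir -p pics; python3 - <<'E'
from workcell import env, eyes
import cv2, json, numpy as np
for n in ["top","side"]:
    f=eyes.grab_frame(n)
    cv2.imwrite(f"pics/{n}0.png",f["frame"][:,:,::-1])
    np.save(f"pics/{n}_pose.npy",f["pose"])
    print(n,f["fx"],f["fy"],f["cx"],f["cy"],np.round(f["pose"],3).tolist())
print(env.state())
E
```

```text
pics
top 505.8682670839256 505.8682670839256 316.4175869290205 244.61554091442284 [[0.013, -0.989, 0.15, 405.99], [-1.0, -0.012, 0.003, -6.534], [-0.001, -0.15, -0.989, 1084.955], [0.0, 0.0, 0.0, 1.0]]
side 588.3753572033268 588.3753572033268 319.55851649398323 235.11440952137158 [[-0.964, -0.163, 0.21, 292.351], [-0.265, 0.625, -0.735, 855.413], [-0.011, -0.764, -0.645, 847.743], [0.0, 0.0, 0.0, 1.0]]
{'time_s': 0.1, 'qpos': array([-6.88122782e+01,  1.83475780e+01,  8.97000296e+01, -1.13071358e-03,
        7.20437881e+01, -1.14509924e+00]), 'qvel': array([ 0.12855823, -0.06931784, -0.26412697, -0.07258491, -0.00203311,
        0.02520912]), 'effort': array([ 2.03338736e-04, -4.13334167e+01, -2.32509828e+01,  7.27509381e-02,
        4.22123855e-02, -4.39471205e-05]), 'ee_pos': array([ 218.32925799, -531.44332043,  213.20420804]), 'ee_rot': array([-1.79908601e+02, -7.51623217e-04,  2.23331699e+01]), 'force': array([-0.04911455,  0.47085257, -0.3897572 ]), 'torque': array([-0.0084641 ,  0.02372258,  0.01463233]), 'gripper_force': 0.0, 'gripper_width': 91.23451281364119}
```

View pics/top0.png

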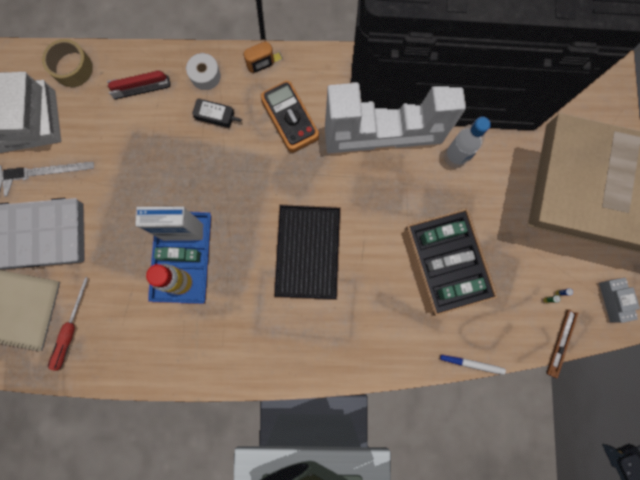

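View pics/side0.png

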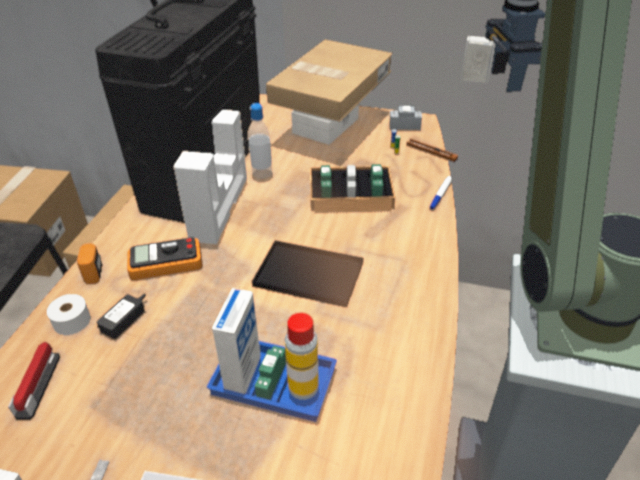

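The top view shows the stock tray at left (150–211, 211–301), with the carton at the far end (160,215) and the can at the near end (160,275). The aside tray is at (308,252). The kit is at (450,262), with the grey module in its middle pocket at (450,260). The side view agrees with this.

```bash
cat > h.py <<'E'
from workcell import env, eyes
import cv2, numpy as np
def grab(n): return eyes.grab_frame(n)
def toplane(f,px,z):
    px=np.atleast_2d(px).astype(float)
    d=np.c_[(px[:,0]-f["cx"])/f["fx"],(px[:,1]-f["cy"])/f["fy"],np.ones(len(px))]
    P=np.array(f["pose"]); w=d@P[:3,:3].T; o=P[:3,3]
    return (o+w*((z-o[2])/w[:,2])[:,None])[:,:2]
def blobs(mask,amin,x0=0,x1=640,y0=0,y1=480):
    m=np.zeros_like(mask); m[y0:y1,x0:x1]=mask[y0:y1,x0:x1]
    c,_=cv2.findContours(m,cv2.RETR_EXTERNAL,cv2.CHAIN_APPROX_NONE)
    return sorted([k for k in c if cv2.contourArea(k)>amin],key=cv2.contourArea,reverse=True)
def rect(f,c,z):
    w=toplane(f,c.reshape(-1,2),z).astype(np.float32)
    (cx,cy),(a,b),t=cv2.minAreaRect(w)
    if a<b: a,b,t=b,a,t+90
    return np.round([cx,cy,a,b,(t+90)%180-90 if False else t%180],1)  # t: long axis direction, world
E
python3 - <<'E'
from h import *
f=grab("top"); I=f["frame"]; hsv=cv2.cvtColor(I,cv2.COLOR_RGB2HSV)
blue=cv2.inRange(hsv,(100,150,50),(125,255,255))
dark=cv2.inRange(hsv,(0,0,0),(179,255,45))
green=cv2.inRange(hsv,(60,70,20),(95,255,160))
red=cv2.inRange(hsv,(0,180,120),(6,255,255))|cv2.inRange(hsv,(174,180,120),(179,255,255))
def show(n,m,z,a,*r):
    for c in blobs(m,a,*r): print(n,cv2.boundingRect(c),rect(f,c,z))
show("stock",blue,24,60,130,230,225,320)
show("stockall",blue,24,60,130,230,190,320)
show("aside",dark,16,1500,260,360,190,320)
show("kit",dark,25,500,390,510,190,330)
show("greenS",green,61,60,130,230,200,320)
show("greenK",green,67,60,390,510,190,330)
show("red",red,171,60,130,230,200,320)
g=cv2.resize(I[180:330,120:520],None,fx=2,fy=2); cv2.imwrite("pics/crop.png",g[:,:,::-1])
E
```

```text
stock (150, 225, 60, 77) [526.7 285.  163.4 114.4 178.6]
stockall (150, 213, 60, 89) [539.3 284.7 188.5 114.4 178.6]
aside (275, 206, 64, 92) [554.2  15.7 193.7 127.  177.9]
greenS (155, 248, 45, 13) [538.9 280.7  90.5  24.7  90.7]
greenK (421, 227, 24, 17) [ 581.5 -239.    45.1   25.4  111.8]
greenK (449, 285, 13, 12) [ 471.6 -283.    20.7   20.6   11.9]
greenK (452, 220, 15, 16) [ 600.2 -295.1   28.2   27.9  103.3]
greenK (472, 277, 14, 14) [ 484.3 -331.    27.4   24.6   12.2]
red (147, 265, 21, 21) [485.8 283.9  36.3  35.1  66.3]
```

View pics/crop.png

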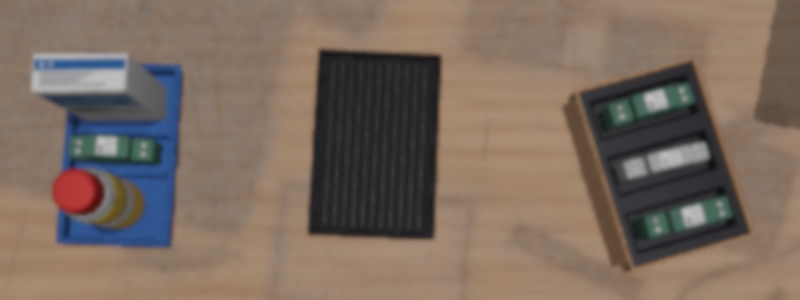

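The crop shows carton top-face centre at about (160,216), the kit corners, and the grey module at about crop (665,158).

```bash
python3 - <<'E'
from h import *
f=grab("top")
p=lambda L:np.array(L)/2+[120,180]
k=toplane(f,p([[577,93],[694,62],[748,233],[632,268]]),32)
print(k.round(1),k.mean(0)); 
a=(k[0]+k[1]-k[2]-k[3])/2; b=(k[0]+k[3]-k[1]-k[2])/2
print(np.hypot(*a),np.degrees(np.arctan2(a[1],a[0])),np.hypot(*b),np.degrees(np.arctan2(b[1],b[0])))
print("carton",toplane(f,p([[81,73]]),169),toplane(f,p([[33,55],[128,54]]),169))
print("mods",toplane(f,p([[650,105],[667,160],[683,216]]),64))
E
```

```text
[[ 607.5 -198.2]
 [ 642.5 -323.1]
 [ 462.1 -373.2]
 [ 424.6 -252.2]] [ 534.16529418 -286.66133486]
188.96949150677898 15.983391160438314 128.17885794484437 106.43448173003986
carton [[594.36630237 284.55102627]] [[610.81485059 330.02369602]
 [612.85021136 242.06112408]]
mods [[ 589.75968022 -266.9536189 ]
 [ 533.22964808 -282.75957722]
 [ 476.60540773 -297.26888844]]
```

Emit:
{"name": "send_rows", "arguments": {"grip": [1,1,1,1,1,1,1,1], "xyz": [[0,0.04,0.03],[0.02,0.08,0.06],[0.04,0.12,0.08],[0.06,0.16,0.1],[0.08,0.2,0.12],[0.1,0.24,0.12],[0.12,0.28,0.12],[0.14,0.31,0.12]], "yaw": [7,14,21,28,35,42,49,56]}}

```text
time_s: 0.87
ee_pos: [339.3, -254.4, 332.8]
ee_rot: [179.9, 0.0, 78.6]
force: [0.3, 0.7, 0.4]
gripper_width: 91.0
gripper_force: 0.0
```

Emit:
{"name": "send_rows", "arguments": {"grip": [1,1,1,1,1,1,1,1], "xyz": [[0.02,0.035,0],[0.04,0.07,0],[0.06,0.105,0],[0.08,0.14,0],[0.1,0.175,-0.01],[0.12,0.21,-0.02],[0.12,0.24,-0.03],[0.12,0.27,-0.04]], "yaw": [2,4,6,8,10,10,10,10]}}

```text
time_s: 1.53
ee_pos: [459.4, 15.8, 290.8]
ee_rot: [-180.0, 0.0, 88.4]
force: [0.3, -0.9, -0.8]
gripper_width: 90.8
gripper_force: 0.0
```

Emit:
{"name": "send_rows", "arguments": {"grip": [1,1,1,1,1,1,1,1], "xyz": [[0.02,0.035,0],[0.04,0.07,0],[0.06,0.105,0],[0.08,0.14,0],[0.1,0.175,0],[0.11,0.21,0],[0.116,0.236,0],[0.116,0.236,0]], "yaw": [0,0,0,0,0,0,0,0]}}

```text
time_s: 2.2
ee_pos: [575.6, 254.8, 290.0]
ee_rot: [-179.9, -0.1, 88.6]
force: [0.7, -0.8, -1.1]
gripper_width: 91.4
gripper_force: 0.0
```

```bash
python3 - <<'E'
from h import *
f=grab("wrist"); cv2.imwrite("pics/w1.png",f["frame"][:,:,::-1]); s=env.state()
print(s["ee_pos"],s["ee_rot"],np.round(f["pose"],3).tolist(),f["fx"],f["cx"],f["cy"])
E
```

```text
[575.02591386 252.12686151 290.33867379] [-1.79908218e+02  3.18249268e-02  8.85242523e+01] [[1.0, -0.024, -0.007, 578.1], [-0.024, -0.972, -0.232, 318.395], [-0.001, 0.232, -0.973, 461.636], [0.0, 0.0, 0.0, 1.0]] 349.9188301444748 317.3648843741136 235.44969665809947
```

View pics/w1.png

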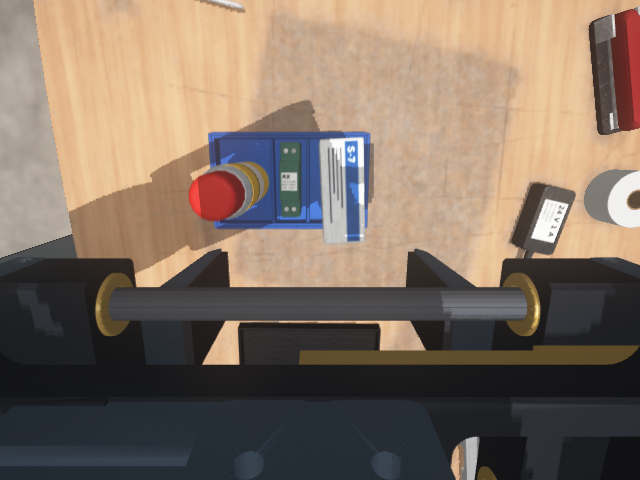

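The wrist view shows the cap centre at (217,194), the module at (289,181), and the carton's top face between (320,138) and (364,242).

```bash
python3 - <<'E'
from h import *
f=grab("wrist"); s=env.state(); print(s["ee_pos"])
P=lambda u,z:toplane(f,u,z).round(1).tolist()
print("carton",P([[320,139],[363,138],[325,242],[364,241],[343,190]],169))
print("module",P([[282,143],[300,143],[280,217],[300,217],[290,180]],50))
hsv=cv2.cvtColor(f["frame"],cv2.COLOR_RGB2HSV)
red=cv2.inRange(hsv,(0,180,100),(8,255,255))|cv2.inRange(hsv,(172,180,100),(179,255,255))
c=blobs(red,300,150,300,120,260)[0]; print("cap",rect(f,c,169),cv2.boundingRect(c))
print("tray",P([[209,132],[369,132],[369,229],[209,229]],24))
E
```

```text
[574.7170662  250.4380545  290.80179578]
carton [[579.6, 325.5], [614.3, 325.4], [581.9, 239.5], [615.6, 239.6], [597.8, 284.0]]
module [[537.0, 326.1], [557.5, 325.5], [530.4, 240.6], [554.3, 240.0], [544.3, 284.1]]
cap [488.4 284.4  38.4  37.6 178.5] (189, 170, 47, 46)
tray [[447.4, 341.7], [639.6, 336.8], [640.7, 217.4], [435.7, 222.6]]
```

Emit:
{"name": "send_rows", "arguments": {"grip": [1,1,1,1,1,1,1,1], "xyz": [[0.022,0.033,0],[0.022,0.033,-0.02],[0.022,0.033,-0.06],[0.022,0.033,-0.095],[0.022,0.033,-0.13],[0.022,0.033,-0.16],[0.022,0.033,-0.187],[0.022,0.033,-0.187]], "yaw": [0,0,0,0,0,0,0,0]}}

```text
time_s: 2.97
ee_pos: [593.1, 279.4, 99.1]
ee_rot: [-179.4, 0.3, 88.2]
force: [-1.6, -0.1, -0.0]
gripper_width: 91.2
gripper_force: 0.0
```

Emit:
{"name": "send_rows", "arguments": {"grip": [0,-0.5,-0.5,-0.5,-0.5,-0.5,-0.5,-0.5], "xyz": [[0,0,0],[0,0,0],[0,0,0],[0,0,0],[0,0,0],[0,0,0],[0,0,0],[0,0,0]], "yaw": [0,0,0,0,0,0,0,0], "grip_force": 15}}

```text
time_s: 3.63
ee_pos: [597.0, 283.0, 105.0]
ee_rot: [180.0, -0.0, 88.3]
force: [0.3, 0.6, -0.3]
gripper_width: 40.8
gripper_force: 0.0
```

Emit:
{"name": "send_rows", "arguments": {"grip": [-0.6,-0.6,-0.6,-0.6,-0.6,-0.6,-0.6,-0.6], "xyz": [[0,0,0],[0,0,0],[0,0,0],[0,0,0],[0,0,0.002],[0,0,0.005],[0,0,0.01],[0,0,0.015]], "yaw": [0,0,0,0,0,0,0,0]}}

```text
time_s: 4.3
ee_pos: [596.9, 282.8, 120.0]
ee_rot: [-180.0, 0.0, 88.3]
force: [0.9, -0.1, -1.2]
gripper_width: 35.9
gripper_force: 15.0
```

Emit:
{"name": "send_rows", "arguments": {"grip": [-0.6,-0.6,-0.6,-0.6,-0.6,-0.6,-0.6,-0.6], "xyz": [[0,0,0.015],[0,0,0.03],[0,0,0.045],[0,-0.005,0.05],[0,-0.015,0.05],[0,-0.03,0.05],[0,-0.05,0.05],[0,-0.07,0.05]], "yaw": [0,0,0,0,0,0,0,0]}}

```text
time_s: 4.97
ee_pos: [595.9, 210.6, 168.3]
ee_rot: [-179.9, 0.1, 88.3]
force: [-0.2, -0.9, -0.2]
gripper_width: 35.6
gripper_force: 15.0
```

Emit:
{"name": "send_rows", "arguments": {"grip": [-0.6,-0.6,-0.6,-0.6,-0.6,-0.6,-0.6,-0.6], "xyz": [[0,-0.025,0],[0,-0.055,0],[0,-0.085,0],[0.003,-0.115,0],[0.003,-0.145,0],[0.003,-0.17,0],[0.003,-0.187,0],[0.003,-0.195,0]], "yaw": [0,0,0,0,0,0,0,0]}}

```text
time_s: 5.63
ee_pos: [598.5, 14.1, 168.5]
ee_rot: [-179.8, 0.1, 88.1]
force: [0.0, 0.3, -0.7]
gripper_width: 36.2
gripper_force: 15.0
```

Emit:
{"name": "send_rows", "arguments": {"grip": [-0.6,-0.6,-0.6,-0.6,-0.6,-0.6,-0.6,-0.6], "xyz": [[0,0,0],[0,0,0],[0,0,-0.015],[0,0,-0.03],[0,0,-0.042],[0,0,-0.05],[0,0,-0.055],[0,0,-0.055]], "yaw": [0,0,0,0,0,0,0,0]}}

```text
time_s: 6.3
ee_pos: [599.3, 18.7, 113.6]
ee_rot: [-179.9, -0.0, 88.4]
force: [-0.0, 0.7, -1.1]
gripper_width: 35.8
gripper_force: 15.0
```

Emit:
{"name": "send_rows", "arguments": {"grip": [-0.6,-0.6,-0.6,-0.6,-0.6,-0.4,-0.1,0.2], "xyz": [[0,-0.003,-0.002],[0,-0.003,-0.004],[0,-0.003,-0.0055],[0,-0.003,-0.0055],[0,-0.003,-0.0055],[0,-0.003,-0.0055],[0,-0.003,-0.0055],[0,-0.003,-0.0055]], "yaw": [0,0,0,0,0,0,0,0]}}

```text
time_s: 6.97
ee_pos: [600.2, 14.9, 109.6]
ee_rot: [179.9, -0.0, 88.3]
force: [0.3, 0.3, -0.5]
gripper_width: 45.3
gripper_force: 0.0
```

Emit:
{"name": "send_rows", "arguments": {"grip": [0.4,0.4,0.4,0.4,0.4,0.6,1,1], "xyz": [[0,0,0],[0,0,0],[0,0,0.01],[0,0,0.03],[0,0,0.06],[0,0,0.09],[0,0,0.12],[0,0,0.15]], "yaw": [0,0,0,0,0,0,0,0]}}

```text
time_s: 7.63
ee_pos: [599.8, 14.9, 261.7]
ee_rot: [179.9, -0.0, 88.3]
force: [0.8, -0.2, -0.2]
gripper_width: 81.2
gripper_force: 0.0
```

Emit:
{"name": "send_rows", "arguments": {"grip": [1,1,1,1,1,1,1,1], "xyz": [[-0.014,0.035,0],[-0.028,0.07,0],[-0.042,0.105,0],[-0.056,0.14,0],[-0.07,0.175,0],[-0.084,0.21,0],[-0.1,0.245,0],[-0.113,0.267,0]], "yaw": [0,0,0,0,0,0,0,0]}}

```text
time_s: 8.3
ee_pos: [485.6, 284.9, 260.2]
ee_rot: [180.0, -0.1, 88.4]
force: [0.9, -0.0, -0.9]
gripper_width: 91.1
gripper_force: 0.0
```

Emit:
{"name": "send_rows", "arguments": {"grip": [1,1,1,1,1,1,1,1], "xyz": [[0,0,0],[0,0,0],[0,0,-0.01],[0,0,-0.02],[0,0,-0.035],[0,0,-0.05],[0,0,-0.05],[0,0,-0.05]], "yaw": [0,0,0,0,0,0,0,0]}}

```text
time_s: 8.97
ee_pos: [486.8, 280.5, 207.9]
ee_rot: [-179.9, 0.1, 88.2]
force: [-0.0, -0.1, -0.1]
gripper_width: 91.3
gripper_force: 0.0
```

```bash
python3 - <<'E'
from h import *
s=env.state(); print(s["ee_pos"])
f=grab("top"); I=f["frame"]; cv2.imwrite("pics/t2.png",cv2.resize(I[150:330,100:400],None,fx=2,fy=2)[:,:,::-1])
f=grab("wrist");cv2.imwrite("pics/w2.png",f["frame"][:,:,::-1])
hsv=cv2.cvtColor(f["frame"],cv2.COLOR_RGB2HSV)
red=cv2.inRange(hsv,(0,180,100),(8,255,255))|cv2.inRange(hsv,(172,180,100),(179,255,255))
for c in blobs(red,300,0,640,60,300): print("cap",rect(f,c,169),cv2.boundingRect(c))
E
```

```text
[486.82194704 280.48788505 207.91892685]
cap [489.  284.9  39.1  38.5  88.3] (288, 219, 62, 61)
```

View pics/t2.png

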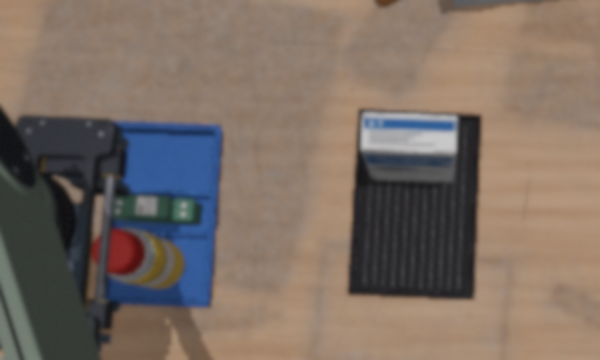

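The carton stands in the aside tray (crop 410,132 to 410,180), well inside the rim. The can stands under the gripper.

Emit:
{"name": "send_rows", "arguments": {"grip": [1,1,1,1,1,1,1,1], "xyz": [[0.001,0.004,0],[0.001,0.004,-0.03],[0.001,0.004,-0.06],[0.001,0.004,-0.085],[0.001,0.004,-0.1],[0.001,0.004,-0.109],[0.001,0.004,-0.109],[0.001,0.004,-0.109]], "yaw": [0,0,0,0,0,0,0,0]}}

```text
time_s: 9.73
ee_pos: [488.6, 286.4, 100.9]
ee_rot: [179.9, -0.0, 88.3]
force: [-0.3, -0.6, 0.7]
gripper_width: 91.0
gripper_force: 0.0
```

Emit:
{"name": "send_rows", "arguments": {"grip": [0.4,0.2,0,-0.1,-0.1,-0.1,-0.1,-0.1], "xyz": [[0,0,0],[0,0,0],[0,0,0],[0,0,0],[0,0,0],[0,0,0],[0,0,0],[0,0,0]], "yaw": [0,0,0,0,0,0,0,0], "grip_force": 20}}

```text
time_s: 10.4
ee_pos: [488.1, 285.9, 100.4]
ee_rot: [180.0, -0.0, 88.3]
force: [0.5, -0.1, 1.5]
gripper_width: 51.7
gripper_force: 20.0
```

Emit:
{"name": "send_rows", "arguments": {"grip": [-0.2,-0.2,-0.2,-0.2,-0.2,-0.2,-0.2,-0.2], "xyz": [[0,0,0],[0,0,0],[0,0,0],[0,0,0],[0,0,0.002],[0,0,0.005],[0,0,0.01],[0,0,0.015]], "yaw": [0,0,0,0,0,0,0,0]}}

```text
time_s: 11.07
ee_pos: [487.6, 285.7, 115.2]
ee_rot: [-179.9, 0.0, 88.3]
force: [0.3, -0.4, -2.3]
gripper_width: 51.5
gripper_force: 20.0
```

Emit:
{"name": "send_rows", "arguments": {"grip": [-0.2,-0.2,-0.2,-0.2,-0.2,-0.2,-0.2,-0.2], "xyz": [[0,0,0.015],[0,0,0.03],[0,0,0.045],[0,-0.005,0.05],[0,-0.015,0.05],[0,-0.03,0.05],[0,-0.05,0.05],[0,-0.07,0.05]], "yaw": [0,0,0,0,0,0,0,0]}}

```text
time_s: 11.73
ee_pos: [486.8, 213.6, 163.9]
ee_rot: [-179.9, 0.1, 88.4]
force: [0.1, -0.5, -2.8]
gripper_width: 51.4
gripper_force: 20.0
```

Emit:
{"name": "send_rows", "arguments": {"grip": [-0.2,-0.2,-0.2,-0.2,-0.2,-0.2,-0.2,-0.2], "xyz": [[0.003,-0.025,0],[0.006,-0.055,0],[0.009,-0.085,0],[0.012,-0.115,0],[0.015,-0.145,0],[0.015,-0.17,0],[0.015,-0.188,0],[0.015,-0.197,0]], "yaw": [0,0,0,0,0,0,0,0]}}

```text
time_s: 12.4
ee_pos: [501.2, 15.5, 164.1]
ee_rot: [-179.8, 0.1, 88.2]
force: [-0.6, 0.0, -3.7]
gripper_width: 51.4
gripper_force: 20.0
```

Emit:
{"name": "send_rows", "arguments": {"grip": [-0.2,-0.2,-0.2,-0.2,-0.2,-0.2,-0.2,-0.2], "xyz": [[0,0,0],[0,0,0],[0,0,-0.015],[0,0,-0.03],[0,0,-0.042],[0,0,-0.05],[0,0,-0.055],[0,0,-0.055]], "yaw": [0,0,0,0,0,0,0,0]}}

```text
time_s: 13.07
ee_pos: [502.3, 19.6, 109.2]
ee_rot: [-179.9, -0.0, 88.4]
force: [0.8, -0.1, -2.6]
gripper_width: 51.5
gripper_force: 20.0
```

Emit:
{"name": "send_rows", "arguments": {"grip": [-0.2,-0.2,-0.2,-0.2,-0.2,0.1,0.3,0.6], "xyz": [[0,-0.002,-0.002],[0,-0.002,-0.004],[0,-0.002,-0.006],[0,-0.002,-0.006],[0,-0.002,-0.006],[0,-0.002,-0.006],[0,-0.002,-0.006],[0,-0.002,-0.006]], "yaw": [0,0,0,0,0,0,0,0]}}

```text
time_s: 13.73
ee_pos: [503.5, 16.9, 104.8]
ee_rot: [179.9, -0.0, 88.3]
force: [0.3, 0.3, 0.1]
gripper_width: 62.0
gripper_force: 0.0
```

Emit:
{"name": "send_rows", "arguments": {"grip": [0.8,0.8,0.8,0.8,0.8,0.8,1,1], "xyz": [[0,0,0],[0,0,0],[0,0,0.01],[0,0,0.03],[0,0,0.06],[0,0,0.09],[0,0,0.12],[0,0,0.15]], "yaw": [0,0,0,0,0,0,0,0]}}

```text
time_s: 14.4
ee_pos: [502.7, 16.9, 256.7]
ee_rot: [179.9, -0.0, 88.3]
force: [-0.1, -0.0, -0.2]
gripper_width: 90.9
gripper_force: 0.0
```

Emit:
{"name": "send_rows", "arguments": {"grip": [1,1,1,1,1,1,1,1], "xyz": [[0.005,0.035,0],[0.01,0.07,0],[0.015,0.105,0],[0.02,0.14,0],[0.025,0.175,0],[0.03,0.21,0],[0.035,0.245,0],[0.038,0.267,0]], "yaw": [0,0,0,0,0,0,0,0]}}

```text
time_s: 15.07
ee_pos: [541.0, 287.2, 255.0]
ee_rot: [179.9, -0.1, 88.4]
force: [0.4, -0.3, 0.4]
gripper_width: 91.1
gripper_force: 0.0
```

Emit:
{"name": "send_rows", "arguments": {"grip": [0.2,0.2,0.2,0.2,0.2,0.2,0.2,0.2], "xyz": [[0,0,-0.03],[0,0,-0.06],[0,0,-0.09],[0,0,-0.11],[0,0,-0.11],[0,0,-0.11],[0,0,-0.11],[0,0,-0.11]], "yaw": [0,0,0,0,0,0,0,0]}}

```text
time_s: 15.73
ee_pos: [542.3, 284.5, 146.7]
ee_rot: [179.8, -0.1, 88.3]
force: [-0.5, 1.1, -0.5]
gripper_width: 54.9
gripper_force: 0.0
```

```bash
python3 - <<'E'
from h import *
s=env.state(); print(s["ee_pos"],s["ee_rot"])
f=grab("wrist");cv2.imwrite("pics/w3.png",f["frame"][:,:,::-1])
hsv=cv2.cvtColor(f["frame"],cv2.COLOR_RGB2HSV)
green=cv2.inRange(hsv,(60,70,20),(95,255,200))
for c in blobs(green,300): print("green",rect(f,c,50),cv2.boundingRect(c))
f=grab("top"); I=f["frame"]; cv2.imwrite("pics/t3.png",cv2.resize(I[170:330,250:400],None,fx=3,fy=3)[:,:,::-1])
E
```

```text
[542.26874386 284.46228844 146.70532837] [ 1.79774086e+02 -1.20459193e-01  8.83270245e+01]
green [544.9 289.6  85.8  22.1  87.9] (305, 173, 29, 108)
```

View pics/w3.png

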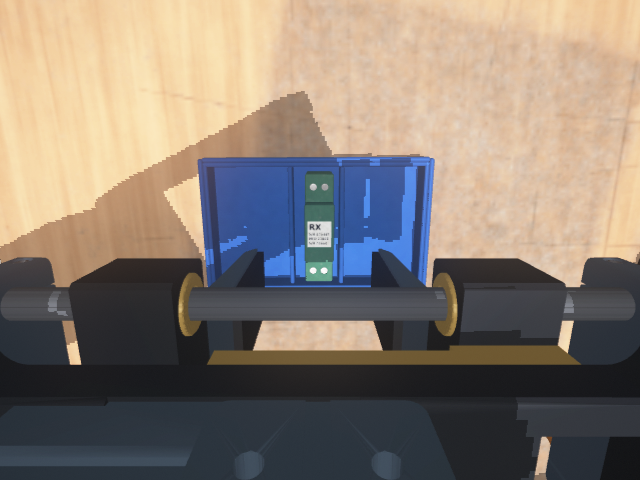

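View pics/t3.png

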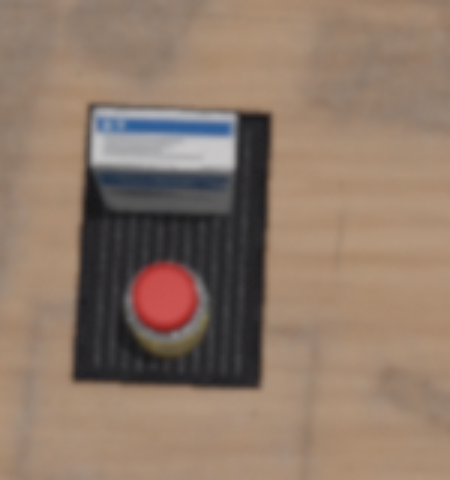

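The can and the carton both stand upright in the aside tray. The green module is centred between the fingers, at about (319,227) in the wrist view.

Emit:
{"name": "send_rows", "arguments": {"grip": [0.2,0.2,0.2,0.2,0.2,0.2,0.2,0.2], "xyz": [[0.001,0.002,-0.03],[0.001,0.002,-0.06],[0.001,0.002,-0.09],[0.001,0.002,-0.105],[0.001,0.002,-0.115],[0.001,0.002,-0.118],[0.001,0.002,-0.118],[0.001,0.002,-0.118]], "yaw": [0,0,0,0,0,0,0,0]}}

```text
time_s: 16.5
ee_pos: [543.0, 286.4, 27.6]
ee_rot: [179.9, -0.1, 88.3]
force: [0.2, 0.1, 0.9]
gripper_width: 54.6
gripper_force: 0.0
```

Emit:
{"name": "send_rows", "arguments": {"grip": [-0.2,-0.4,-0.8,-0.8,-0.8,-0.8,-0.8,-0.8], "xyz": [[0,0,0],[0,0,0],[0,0,0],[0,0,0],[0,0,0],[0,0,0],[0,0,0],[0,0,0]], "yaw": [0,0,0,0,0,0,0,0], "grip_force": 15}}

```text
time_s: 17.17
ee_pos: [542.3, 286.0, 26.6]
ee_rot: [180.0, -0.0, 88.3]
force: [0.3, 0.5, 2.3]
gripper_width: 22.4
gripper_force: 15.0
```

Emit:
{"name": "send_rows", "arguments": {"grip": [-0.8,-0.8,-0.8,-0.8,-0.8,-0.8,-0.8,-0.8], "xyz": [[0,0,0],[0,0,0],[0,0,0],[0,0,0.005],[0,0,0.015],[0,0,0.03],[0,0,0.045],[0,0,0.045]], "yaw": [0,0,0,0,0,0,0,0]}}

```text
time_s: 17.83
ee_pos: [543.6, 286.8, 74.5]
ee_rot: [179.7, -0.2, 88.3]
force: [1.0, 0.6, -0.1]
gripper_width: 22.3
gripper_force: 15.0
```

Emit:
{"name": "send_rows", "arguments": {"grip": [-0.8,-0.8,-0.8,-0.8,-0.8,-0.8,-0.8,-0.8], "xyz": [[0.02,0,0],[0.045,-0.001,0],[0.06,-0.002,0],[0.065,-0.002,-0.005],[0.065,-0.002,-0.02],[0.065,-0.002,-0.035],[0.065,-0.002,-0.045],[0.065,-0.002,-0.046]], "yaw": [0,0,0,0,0,0,0,0]}}

```text
time_s: 18.5
ee_pos: [605.5, 283.5, 23.6]
ee_rot: [-179.8, 0.1, 88.3]
force: [-0.4, -0.1, -1.6]
gripper_width: 22.5
gripper_force: 15.0
```

Emit:
{"name": "send_rows", "arguments": {"grip": [-0.8,-0.8,-0.6,-0.4,-0.3,-0.2,-0.2,-0.2], "xyz": [[0,0,0],[0,0,0],[0,0,0],[0,0,0],[0,0,0],[0,0,0],[0,0,0.02],[0,0,0.05]], "yaw": [0,0,0,0,0,0,0,0]}}

```text
time_s: 19.17
ee_pos: [604.7, 282.9, 72.6]
ee_rot: [-179.6, 0.2, 88.3]
force: [-0.6, 1.0, 0.8]
gripper_width: 36.7
gripper_force: 0.0
```

Emit:
{"name": "send_rows", "arguments": {"grip": [0,0,0,0,0,0,0,0], "xyz": [[0,0,0.04],[0,0,0.08],[0,0,0.12],[0,0,0.16],[-0.01,-0.02,0.19],[-0.02,-0.055,0.2],[-0.03,-0.09,0.2],[-0.04,-0.125,0.2]], "yaw": [0,0,0,0,0,0,0,0]}}

```text
time_s: 19.83
ee_pos: [566.7, 158.0, 276.8]
ee_rot: [179.8, -0.0, 88.4]
force: [1.1, -1.4, -1.1]
gripper_width: 45.7
gripper_force: 0.0
```

Emit:
{"name": "send_rows", "arguments": {"grip": [0,0,0,0,0,0,0,0], "xyz": [[-0.005,-0.035,0],[-0.01,-0.075,0],[-0.015,-0.115,0],[-0.02,-0.155,0],[-0.025,-0.195,0],[-0.03,-0.235,0],[-0.03,-0.275,0],[-0.03,-0.315,0]], "yaw": [2,4,6,8,10,12,14,16]}}

```text
time_s: 20.5
ee_pos: [536.3, -157.9, 275.8]
ee_rot: [179.9, 0.0, 104.4]
force: [1.5, -0.1, 0.5]
gripper_width: 45.4
gripper_force: 0.0
```

Emit:
{"name": "send_rows", "arguments": {"grip": [0,0,0,0,0,0,0,0], "xyz": [[0,-0.035,0],[0,-0.07,0],[0,-0.1,0],[0,-0.125,-0.03],[0,-0.125,-0.06],[0,-0.125,-0.09],[0,-0.125,-0.11],[0,-0.125,-0.11]], "yaw": [1,1,1,1,1,1,1,1]}}

```text
time_s: 21.17
ee_pos: [534.1, -279.9, 160.5]
ee_rot: [-179.6, -0.4, 105.3]
force: [-0.6, -0.1, 0.2]
gripper_width: 45.4
gripper_force: 0.0
```

```bash
python3 - <<'E'
from h import *
s=env.state(); print(s["ee_pos"],s["ee_rot"])
f=grab("wrist");cv2.imwrite("pics/w4.png",f["frame"][:,:,::-1])
hsv=cv2.cvtColor(f["frame"],cv2.COLOR_RGB2HSV)
green=cv2.inRange(hsv,(60,70,20),(95,255,200))
for c in blobs(green,300): print("green",rect(f,c,51),cv2.boundingRect(c))
np.savez("pics/w4.npz",pose=f["pose"],k=[f["fx"],f["fy"],f["cx"],f["cy"]])
E
```

```text
[ 534.08479472 -279.92980779  160.50593577] [-179.60743706   -0.3905813   105.29570245]
green [ 592.1 -257.6   52.6   30.3  101.2] (374, 192, 38, 64)
```

View pics/w4.png

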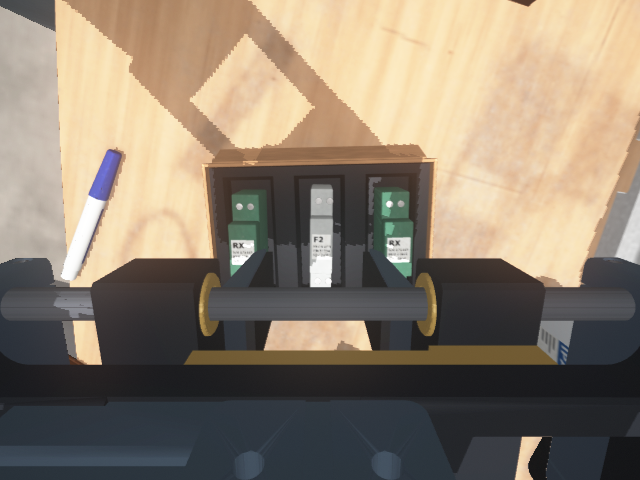

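The grey module is centred between the fingers at about (320,235), with its far end near (320,185). The greens beside it line up with the image columns, so the yaw is right.

```bash
python3 - <<'E'
from h import *
s=env.state(); print(s["ee_pos"],s["ee_rot"]); f=grab("wrist")
p=toplane(f,[[310,185],[332,185],[311,205],[333,240]],51); print(p.round(1))
a=np.radians(15.3); u=np.array([-np.sin(a),np.cos(a)]) # kit y
e=toplane(f,[[321,185]],51)[0]; print("grey centre cand",e-44*u,e+44*u)
for q in ([246,190],[397,188]): e=toplane(f,[q],51)[0]; print("packed",e-44*u)
print("kit far rim",toplane(f,[[207,164],[435,159]],32))
print("pocket ends",toplane(f,[[297,178],[344,178]],25))
E
```

```text
[ 535.66345904 -280.58197314  163.35441161] [-179.80596074   -0.19560127  105.31625645]
[[ 519.9 -245.8]
 [ 537.  -241.1]
 [ 524.9 -261.3]
 [ 550.3 -284.9]]
grey centre cand [ 540.06563808 -285.87885955] [ 516.84480969 -200.99780672]
packed [ 482.55444932 -305.83331847]
packed [ 599.90950192 -271.95503362]
kit far rim [[ 430.86170701 -253.59088396]
 [ 616.14983133 -198.490797  ]]
pocket ends [[ 507.32690913 -245.32882261]
 [ 547.05874489 -234.42932214]]
```

Emit:
{"name": "send_rows", "arguments": {"grip": [0,0,0,0,0,0,0,0], "xyz": [[0.002,-0.005,0],[0.0025,-0.0055,-0.03],[0.0025,-0.0055,-0.06],[0.0025,-0.0055,-0.09],[0.0025,-0.0055,-0.11],[0.0025,-0.0055,-0.125],[0.0025,-0.0055,-0.131],[0.0025,-0.0055,-0.131]], "yaw": [0.5,0.5,0.5,0.5,0.5,0.5,0.5,0.5]}}

```text
time_s: 21.93
ee_pos: [540.0, -287.0, 34.4]
ee_rot: [180.0, 0.0, 105.9]
force: [0.9, 0.5, -0.5]
gripper_width: 45.9
gripper_force: 0.0
```

Emit:
{"name": "send_rows", "arguments": {"grip": [-0.3,-0.5,-0.9,-0.9,-0.9,-0.9,-0.9,-0.9], "xyz": [[0,0,0],[0,0,0],[0,0,0],[0,0,0],[0,0,0],[0,0,0],[0,0,0],[0,0,0]], "yaw": [0,0,0,0,0,0,0,0]}}

```text
time_s: 22.6
ee_pos: [539.9, -286.9, 35.2]
ee_rot: [179.9, 0.1, 105.8]
force: [-0.4, 0.7, 5.9]
gripper_width: 18.0
gripper_force: 15.0
```

Emit:
{"name": "send_rows", "arguments": {"grip": [-0.9,-0.9,-0.9,-0.9,-0.9,-0.9,-0.9,-0.9], "xyz": [[0,0,0.005],[0,0,0.02],[0,0,0.05],[0,0,0.085],[0,0,0.12],[0,0,0.16],[0,0,0.2],[0,0,0.235]], "yaw": [0,0,0,0,0,0,0,0]}}

```text
time_s: 23.27
ee_pos: [539.3, -286.5, 271.9]
ee_rot: [179.9, 0.0, 105.8]
force: [0.6, -1.0, -0.1]
gripper_width: 18.1
gripper_force: 15.0
```

Emit:
{"name": "send_rows", "arguments": {"grip": [-0.9,-0.9,-0.9,-0.9,-0.9,-0.9,-0.9,-0.9], "xyz": [[0,0.015,0.01],[0,0.045,0.015],[0,0.08,0.015],[0,0.115,0.015],[0,0.15,0.015],[0,0.185,0.015],[0,0.22,0.015],[0,0.255,0.015]], "yaw": [-2,-4,-6,-8,-10,-12,-14,-16]}}

```text
time_s: 23.93
ee_pos: [538.8, -29.9, 284.0]
ee_rot: [-180.0, -0.0, 89.7]
force: [-0.2, -0.5, -0.6]
gripper_width: 18.0
gripper_force: 15.0
```

Emit:
{"name": "send_rows", "arguments": {"grip": [-0.9,-0.9,-0.9,-0.9,-0.9,-0.9,-0.9,-0.9], "xyz": [[0,0.035,0],[0,0.07,0],[0,0.105,0],[0,0.14,0],[0,0.175,0],[0,0.21,0],[0,0.245,0],[0,0.275,0]], "yaw": [-1,-1,-1,-1,-1,-1,-1,-1]}}

```text
time_s: 24.6
ee_pos: [538.8, 245.6, 283.9]
ee_rot: [-179.9, -0.0, 88.9]
force: [0.9, -0.3, -1.1]
gripper_width: 18.3
gripper_force: 15.0
```

Emit:
{"name": "send_rows", "arguments": {"grip": [-0.9,-0.9,-0.9,-0.9,-0.9,-0.9,-0.9,-0.9], "xyz": [[0,0.02,0],[0,0.035,0],[0,0.04,-0.02],[0,0.04,-0.05],[0,0.04,-0.09],[0,0.04,-0.12],[0,0.04,-0.14],[0,0.04,-0.14]], "yaw": [0,0,0,0,0,0,0,0]}}

```text
time_s: 25.27
ee_pos: [536.3, 281.3, 139.0]
ee_rot: [-179.4, 0.3, 88.8]
force: [-1.5, -0.3, -0.8]
gripper_width: 17.7
gripper_force: 15.0
```

```bash
python3 - <<'E'
from h import *
s=env.state(); print(s["ee_pos"],s["ee_rot"])
f=grab("wrist");cv2.imwrite("pics/w5.png",f["frame"][:,:,::-1])
E
```

```text
[536.34669758 281.31842485 139.03015857] [-179.44469265    0.31395122   88.80780952]
```

View pics/w5.png

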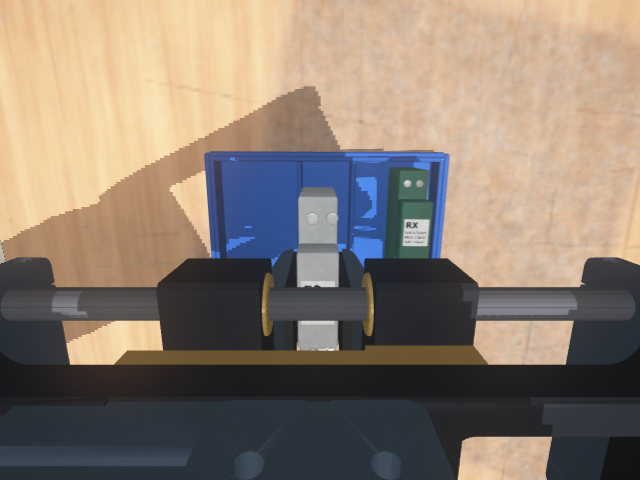

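The grey module is held with its far end at (318,188). The middle bay lies between the dividers at columns 302 and 350, and the green stands in the carton bay at (410,215).

```bash
python3 - <<'E'
from h import *
f=grab("wrist");s=env.state(); print(s["ee_pos"],s["ee_rot"])
T=s["ee_pos"][2]
print("far end",toplane(f,[[318,188]],T-26.2+42)-s["ee_pos"][:2])
print("bay",toplane(f,[[302,163],[350,163]],20).round(1),"tray rim",toplane(f,[[206,153],[448,153]],24).round(1))
print("green",toplane(f,[[390,168],[427,168]],45).round(1))
E
```

```text
[539.58136809 283.05046661 144.24742367] [-1.79960523e+02  3.27499468e-02  8.88103063e+01]
far end [[ 0.5869793  47.55723241]]
bay [[526.7 336.7]
 [566.1 335.9]] tray rim [[449.8 346.3]
 [644.4 342.3]]
green [[594.1 332.5]
 [621.9 331.9]]
```

Emit:
{"name": "send_rows", "arguments": {"grip": [-0.9,-0.9,-0.9,-0.9,-0.9,-0.9,-0.9,-0.9], "xyz": [[0.002,0,-0.02],[0.002,0,-0.05],[0.002,0,-0.075],[0.002,0,-0.09],[0.002,0,-0.1],[0.002,0,-0.107],[0.002,0,-0.111],[0.002,0,-0.111]], "yaw": [0,0,0,0,0,0,0,0]}}

```text
time_s: 26.03
ee_pos: [542.1, 283.6, 33.9]
ee_rot: [179.9, -0.0, 88.8]
force: [-0.0, -0.5, -0.7]
gripper_width: 18.0
gripper_force: 15.0
```

Emit:
{"name": "send_rows", "arguments": {"grip": [-0.9,-0.9,-0.9,-0.9,-0.9,-0.9,-0.9,-0.9], "xyz": [[0,0,0],[0,0,0],[0,0,0],[0,0,0],[0,0,0],[0,0,0],[0,0,0],[0,0,0]], "yaw": [0,0,0,0,0,0,0,0]}}

```text
time_s: 26.7
ee_pos: [541.5, 283.4, 33.2]
ee_rot: [180.0, 0.0, 88.8]
force: [0.1, 0.8, -0.9]
gripper_width: 17.5
gripper_force: 15.0
```

Emit:
{"name": "send_rows", "arguments": {"grip": [-0.9,-0.9,-0.9,-0.9,-0.7,-0.5,-0.4,-0.3], "xyz": [[0,0,-0.002],[0,0,-0.0035],[0,0,-0.0035],[0,0,-0.0035],[0,0,-0.0035],[0,0,-0.0035],[0,0,-0.0035],[0,0,-0.0035]], "yaw": [0,0,0,0,0,0,0,0]}}

```text
time_s: 27.37
ee_pos: [541.6, 283.4, 29.9]
ee_rot: [180.0, -0.0, 88.8]
force: [0.5, 0.7, 0.0]
gripper_width: 30.7
gripper_force: 0.0
```

Emit:
{"name": "send_rows", "arguments": {"grip": [-0.3,-0.3,-0.3,-0.3,0,0,0,0], "xyz": [[0,0,0.01],[0,0,0.04],[0,0,0.07],[0,0,0.1],[0.03,0,0.12],[0.066,-0.001,0.12],[0.066,-0.001,0.12],[0.066,-0.001,0.12]], "yaw": [0,0,0,0,0,0,0,0]}}

```text
time_s: 28.03
ee_pos: [608.6, 282.1, 150.2]
ee_rot: [179.9, -0.0, 88.8]
force: [-0.7, -0.5, -0.3]
gripper_width: 45.5
gripper_force: 0.0
```

```bash
python3 - <<'E'
from h import *
s=env.state(); print(s["ee_pos"],s["ee_rot"])
f=grab("wrist");cv2.imwrite("pics/w6.png",f["frame"][:,:,::-1])
hsv=cv2.cvtColor(f["frame"],cv2.COLOR_RGB2HSV)
green=cv2.inRange(hsv,(60,70,20),(95,255,200))
for c in blobs(green,300): print("green",rect(f,c,50),cv2.boundingRect(c))
E
```

```text
[608.62551711 282.10643503 150.21994457] [ 1.79947889e+02 -2.48746803e-02  8.87622941e+01]
green [607.  287.6  86.   22.3  88.1] (300, 172, 29, 107)
```

View pics/w6.png

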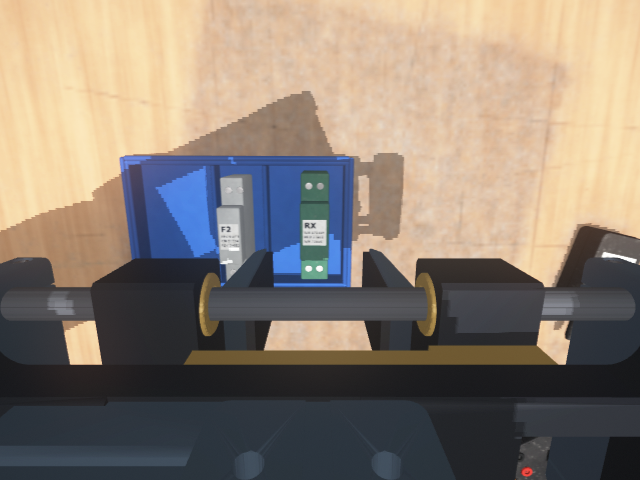

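The grey module stands in the middle bay at (235,225), and the green in the carton bay at (314,225).

Emit:
{"name": "send_rows", "arguments": {"grip": [0,0,0,0,0,0,0,0], "xyz": [[-0.0025,0.0025,-0.03],[-0.0025,0.0025,-0.06],[-0.0025,0.0025,-0.09],[-0.0025,0.0025,-0.105],[-0.0025,0.0025,-0.115],[-0.0025,0.0025,-0.12],[-0.0025,0.0025,-0.12],[-0.0025,0.0025,-0.12]], "yaw": [0,0,0,0,0,0,0,0]}}

```text
time_s: 28.75
ee_pos: [605.3, 285.3, 30.8]
ee_rot: [179.9, -0.0, 88.8]
force: [0.1, -0.1, -0.5]
gripper_width: 45.9
gripper_force: 0.0
```

Emit:
{"name": "send_rows", "arguments": {"grip": [-0.3,-0.5,-0.8,-0.8,-0.8,-0.8,-0.8,-0.8], "xyz": [[0,0,0],[0,0,0],[0,0,0],[0,0,0],[0,0,0],[0,0,0],[0,0,0],[0,0,0]], "yaw": [0,0,0,0,0,0,0,0]}}

```text
time_s: 29.42
ee_pos: [605.5, 285.0, 30.6]
ee_rot: [179.9, -0.0, 88.8]
force: [-0.4, -1.3, 6.1]
gripper_width: 22.4
gripper_force: 15.0
```

Emit:
{"name": "send_rows", "arguments": {"grip": [-0.8,-0.8,-0.8,-0.8,-0.8,-0.8,-0.8,-0.8], "xyz": [[0,0,0.005],[0,0,0.02],[0,0,0.05],[0,0,0.085],[0,0,0.12],[0,0,0.16],[0,0,0.2],[0,0,0.24]], "yaw": [0,0,0,0,0,0,0,0]}}

```text
time_s: 30.08
ee_pos: [604.2, 284.6, 271.0]
ee_rot: [-179.9, 0.0, 88.8]
force: [1.0, -0.4, -0.3]
gripper_width: 22.4
gripper_force: 15.0
```

Emit:
{"name": "send_rows", "arguments": {"grip": [-0.8,-0.8,-0.8,-0.8,-0.8,-0.8,-0.8,-0.8], "xyz": [[-0.005,-0.015,0.01],[-0.01,-0.045,0.015],[-0.015,-0.08,0.015],[-0.02,-0.115,0.015],[-0.025,-0.15,0.015],[-0.03,-0.185,0.015],[-0.035,-0.22,0.015],[-0.04,-0.255,0.015]], "yaw": [2,4,6,8,10,12,14,16]}}

```text
time_s: 30.75
ee_pos: [563.9, 28.4, 284.2]
ee_rot: [-179.9, -0.0, 105.0]
force: [-0.1, -0.0, -0.1]
gripper_width: 22.6
gripper_force: 15.0
```

Emit:
{"name": "send_rows", "arguments": {"grip": [-0.8,-0.8,-0.8,-0.8,-0.8,-0.8,-0.8,-0.8], "xyz": [[-0.005,-0.035,0],[-0.01,-0.07,0],[-0.015,-0.105,0],[-0.02,-0.14,0],[-0.025,-0.175,0],[-0.025,-0.21,0],[-0.025,-0.245,0],[-0.025,-0.28,0]], "yaw": [1,1,1,1,1,1,1,1]}}

```text
time_s: 31.42
ee_pos: [539.2, -251.6, 284.3]
ee_rot: [-180.0, -0.1, 105.8]
force: [1.1, 0.4, -1.2]
gripper_width: 22.3
gripper_force: 15.0
```

Emit:
{"name": "send_rows", "arguments": {"grip": [-0.8,-0.8,-0.8,-0.8,-0.8,-0.8,-0.8,-0.8], "xyz": [[0,-0.02,0],[0,-0.032,0],[0,-0.036,-0.02],[0,-0.036,-0.05],[0,-0.036,-0.09],[0,-0.036,-0.12],[0,-0.036,-0.14],[0,-0.036,-0.14]], "yaw": [0,0,0,0,0,0,0,0]}}

```text
time_s: 32.08
ee_pos: [536.8, -283.6, 139.4]
ee_rot: [-179.6, -0.5, 105.9]
force: [-1.1, 0.9, -2.2]
gripper_width: 22.1
gripper_force: 15.0
```

Emit:
{"name": "send_rows", "arguments": {"grip": [-0.8,-0.8], "xyz": [[0,0,0],[0,0,0]], "yaw": [0,0]}}

```text
time_s: 32.25
ee_pos: [541.0, -286.2, 146.3]
ee_rot: [179.9, 0.1, 105.9]
force: [-0.5, 0.3, -0.3]
gripper_width: 22.2
gripper_force: 15.0
```

```bash
python3 - <<'E'
from h import *
s=env.state(); print(s["ee_pos"],s["ee_rot"])
f=grab("wrist");cv2.imwrite("pics/w7.png",f["frame"][:,:,::-1])
E
```

```text
[ 541.02641867 -286.17016607  146.33568922] [1.79885045e+02 9.45343842e-02 1.05864536e+02]
```

View pics/w7.png

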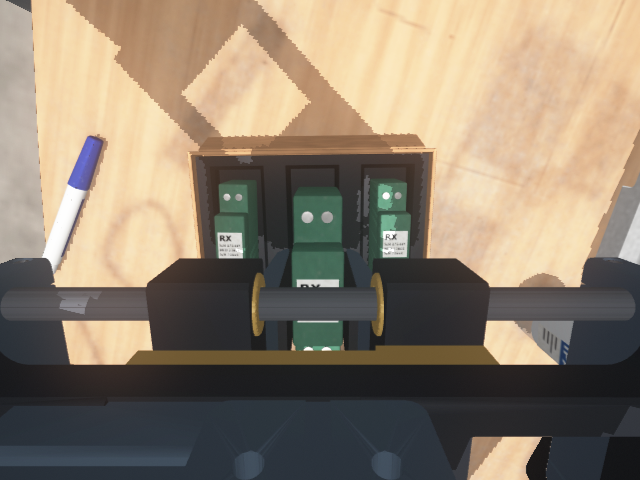

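The held green's axis is at column 318. The pocket spans columns 287–340 with its far edge at row 167, so a few mm of correction to the left is needed.

```bash
python3 - <<'E'
from h import *
f=grab("wrist");s=env.state(); t=s["ee_pos"]; print(t)
a=np.radians(s["ee_rot"][2]-90); ux=np.array([np.cos(a),np.sin(a)]); uy=np.array([-ux[1],ux[0]])
def loc(p,z): d=toplane(f,p,z)-t[:2]; return np.c_[d@ux,d@uy].round(1).tolist()
print("module far end",loc([[294,188],[342,188]],t[2]+14.4))
print("pocket far end",loc([[287,167],[340,167]],25), "rim",loc([[191,153],[435,152]],32), "rim mid",loc([[313,152]],32))
print("packed far",loc([[219,182],[257,182],[371,180],[407,180]],51))
print(ux,uy)
E
```

```text
[ 541.21172144 -286.5106641   146.98190252]
module far end [[-10.1, 47.9], [11.3, 47.9]]
pocket far end [[-24.3, 51.0], [19.3, 51.0]] rim [[-99.8, 62.2], [94.4, 63.0]] rim mid [[-2.8, 63.0]]
packed far [[-73.8, 41.0], [-45.1, 41.0], [41.2, 42.5], [68.5, 42.5]]
[0.96197207 0.27314783] [-0.27314783  0.96197207]
```

Emit:
{"name": "send_rows", "arguments": {"grip": [-0.8,-0.8,-0.8,-0.8,-0.8,-0.8,-0.8,-0.8], "xyz": [[-0.0017,-0.0055,-0.01],[-0.0017,-0.0055,-0.04],[-0.0017,-0.0055,-0.065],[-0.0017,-0.0055,-0.085],[-0.0017,-0.0055,-0.095],[-0.0017,-0.0055,-0.102],[-0.0017,-0.0055,-0.105],[-0.0017,-0.0055,-0.105]], "yaw": [0,0,0,0,0,0,0,0]}}

```text
time_s: 33.02
ee_pos: [538.6, -292.0, 40.0]
ee_rot: [180.0, 0.0, 105.8]
force: [0.6, -0.7, -0.7]
gripper_width: 22.5
gripper_force: 15.0
```

Emit:
{"name": "send_rows", "arguments": {"grip": [-0.8,-0.8,-0.8,-0.8], "xyz": [[0,0,0],[0,0,0],[0,0,0],[0,0,0]], "yaw": [0,0,0,0]}}

```text
time_s: 33.35
ee_pos: [538.7, -291.9, 40.5]
ee_rot: [179.9, 0.1, 105.8]
force: [-0.2, 1.0, -1.1]
gripper_width: 22.5
gripper_force: 15.0
```

Emit:
{"name": "send_rows", "arguments": {"grip": [-0.8,-0.8,-0.8,-0.8,-0.6,-0.4,-0.3,-0.2], "xyz": [[0,0,-0.0015],[0,0,-0.003],[0,0,-0.003],[0,0,-0.003],[0,0,-0.003],[0,0,-0.003],[0,0,-0.003],[0,0,-0.003]], "yaw": [0,0,0,0,0,0,0,0]}}

```text
time_s: 34.02
ee_pos: [538.4, -291.7, 36.9]
ee_rot: [180.0, 0.0, 105.8]
force: [-0.2, 0.2, -0.5]
gripper_width: 35.3
gripper_force: 0.0
```

Emit:
{"name": "send_rows", "arguments": {"grip": [-0.2,-0.2,-0.2,-0.2,0,0,0,0], "xyz": [[0,0,0.01],[0,0,0.03],[0,0,0.06],[0,0,0.09],[0,0,0.12],[0,0,0.15],[0,0,0.19],[0,0.02,0.22]], "yaw": [0,0,0,0,0,0,0,0]}}

```text
time_s: 34.68
ee_pos: [538.5, -274.2, 260.5]
ee_rot: [179.9, 0.3, 105.7]
force: [1.2, -0.5, 0.6]
gripper_width: 45.6
gripper_force: 0.0
```

Emit:
{"name": "send_rows", "arguments": {"grip": [1,1,1,1,1,1,1,1], "xyz": [[-0.005,0.035,0],[-0.01,0.07,0],[-0.015,0.11,0],[-0.02,0.15,0],[-0.025,0.19,0],[-0.03,0.23,0],[-0.034,0.265,0],[-0.034,0.288,0]], "yaw": [-2,-4,-6,-8,-10,-13,-17.5,-17.5]}}

```text
time_s: 35.35
ee_pos: [503.0, 19.4, 257.9]
ee_rot: [179.9, -0.1, 88.3]
force: [0.4, 0.1, -0.2]
gripper_width: 90.7
gripper_force: 0.0
```

```bash
python3 - <<'E'
from h import *
s=env.state(); print(s["ee_pos"],s["ee_rot"])
f=grab("top"); I=f["frame"]; cv2.imwrite("pics/t4.png",cv2.resize(I[170:330,120:520],None,fx=2,fy=2)[:,:,::-1])
E
```

```text
[502.9632465   19.36527673 257.9337983 ] [ 1.79948214e+02 -6.69019751e-02  8.82927868e+01]
```

View pics/t4.png

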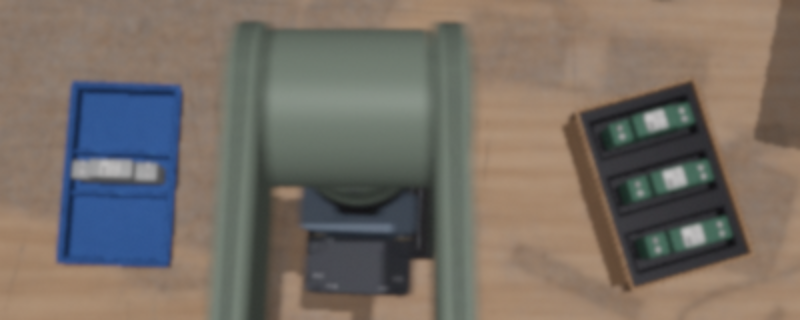

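All three greens stand aligned in the kit, at crop (650,122), (670,180) and (685,237). The grey stands in the middle bay at (118,170).

Emit:
{"name": "send_rows", "arguments": {"grip": [1,1,1,1,1,1,1,1], "xyz": [[0,0,0],[0,0,0],[0,0,-0.03],[0,0,-0.06],[0,0,-0.06],[0,0,-0.06],[0,0,-0.06],[0,0,-0.06]], "yaw": [0,0,0,0,0,0,0,0]}}

```text
time_s: 36.07
ee_pos: [505.7, 15.8, 198.7]
ee_rot: [179.8, -0.0, 88.3]
force: [0.3, -0.3, -0.6]
gripper_width: 91.0
gripper_force: 0.0
```

Emit:
{"name": "send_rows", "arguments": {"grip": [1,1,1,1,1,1,1,1], "xyz": [[-0.002,0.001,-0.02],[-0.002,0.001,-0.045],[-0.002,0.001,-0.065],[-0.002,0.001,-0.08],[-0.002,0.001,-0.09],[-0.002,0.001,-0.095],[-0.002,0.001,-0.095],[-0.002,0.001,-0.095]], "yaw": [0,0,0,0,0,0,0,0]}}

```text
time_s: 36.73
ee_pos: [503.2, 17.3, 102.7]
ee_rot: [179.9, -0.0, 88.3]
force: [-0.7, -0.7, -0.5]
gripper_width: 90.9
gripper_force: 0.0
```

Emit:
{"name": "send_rows", "arguments": {"grip": [0.5,0.3,0.2,0,-0.1,-0.2,-0.2,-0.2], "xyz": [[0,0,0],[0,0,0],[0,0,0],[0,0,0],[0,0,0],[0,0,0],[0,0,0],[0,0,0]], "yaw": [0,0,0,0,0,0,0,0], "grip_force": 20}}

```text
time_s: 37.4
ee_pos: [502.5, 17.4, 101.8]
ee_rot: [180.0, -0.0, 88.3]
force: [0.2, 0.1, 0.8]
gripper_width: 51.7
gripper_force: 20.0
```

Emit:
{"name": "send_rows", "arguments": {"grip": [-0.2,-0.2,-0.2,-0.2,-0.2,-0.2,-0.2,-0.2], "xyz": [[0,0,0],[0,0,0],[0,0,0],[0,0,0.005],[0,0,0.015],[0,0,0.03],[0,0,0.045],[0,0,0.06]], "yaw": [0,0,0,0,0,0,0,0]}}

```text
time_s: 38.07
ee_pos: [501.8, 17.4, 162.7]
ee_rot: [-179.9, 0.0, 88.3]
force: [-0.1, -0.7, -2.0]
gripper_width: 51.8
gripper_force: 20.0
```

Emit:
{"name": "send_rows", "arguments": {"grip": [-0.2,-0.2,-0.2,-0.2,-0.2,-0.2,-0.2,-0.2], "xyz": [[0,0.005,0],[0,0.02,0],[-0.004,0.04,0],[-0.008,0.065,0],[-0.012,0.09,0],[-0.016,0.115,0],[-0.016,0.14,0],[-0.016,0.165,0]], "yaw": [0,0,0,0,0,0,0,0]}}

```text
time_s: 38.73
ee_pos: [485.1, 183.7, 161.1]
ee_rot: [-179.9, 0.0, 88.3]
force: [0.8, 0.7, -2.2]
gripper_width: 51.4
gripper_force: 20.0
```

Emit:
{"name": "send_rows", "arguments": {"grip": [-0.2,-0.2,-0.2,-0.2,-0.2,-0.2,-0.2,-0.2], "xyz": [[0,0.025,0],[0,0.05,0],[0,0.07,0],[0,0.085,0],[0,0.095,0],[0,0.1,0],[0,0.1,0],[0,0.1,0]], "yaw": [0,0,0,0,0,0,0,0]}}

```text
time_s: 39.4
ee_pos: [486.1, 281.7, 161.5]
ee_rot: [-180.0, 0.1, 88.3]
force: [0.1, -1.2, -3.0]
gripper_width: 51.2
gripper_force: 20.0
```

Emit:
{"name": "send_rows", "arguments": {"grip": [-0.2,-0.2,-0.2,-0.2,-0.2,-0.2,-0.2,-0.2], "xyz": [[0,0,-0.01],[0,0,-0.025],[0,0,-0.04],[0,0,-0.05],[0,0,-0.055],[0,0,-0.057],[0,0,-0.057],[0,0,-0.057]], "yaw": [0,0,0,0,0,0,0,0]}}

```text
time_s: 40.07
ee_pos: [486.7, 282.5, 105.3]
ee_rot: [179.9, -0.0, 88.3]
force: [0.0, 0.3, -2.6]
gripper_width: 51.6
gripper_force: 20.0
```

Target height is 100.5, so lower by 4.5 mm and release.

Emit:
{"name": "send_rows", "arguments": {"grip": [-0.2,-0.2,-0.2,-0.2,-0.2,0.1,0.3,0.6], "xyz": [[0,0,-0.002],[0,0,-0.004],[0,0,-0.0045],[0,0,-0.0045],[0,0,-0.0045],[0,0,-0.0045],[0,0,-0.0045],[0,0,-0.0045]], "yaw": [0,0,0,0,0,0,0,0]}}

```text
time_s: 40.73
ee_pos: [486.7, 282.6, 100.8]
ee_rot: [179.9, -0.0, 88.3]
force: [-0.1, 0.6, -0.6]
gripper_width: 62.2
gripper_force: 0.0
```

Emit:
{"name": "send_rows", "arguments": {"grip": [0.8,0.8,0.8,0.8,0.8,1,1,1], "xyz": [[0,0,0],[0,0,0],[0,0,0.01],[0,0,0.03],[0,0,0.06],[0,0,0.09],[0,0,0.12],[0,0,0.15]], "yaw": [0,0,0,0,0,0,0,0]}}

```text
time_s: 41.4
ee_pos: [486.1, 282.3, 252.8]
ee_rot: [179.9, -0.0, 88.3]
force: [0.1, -0.1, -0.4]
gripper_width: 91.2
gripper_force: 0.0
```

Emit:
{"name": "send_rows", "arguments": {"grip": [1,1,1,1,1,1,1,1], "xyz": [[0.015,-0.035,0],[0.03,-0.07,0],[0.045,-0.105,0],[0.06,-0.14,0],[0.075,-0.175,0],[0.09,-0.21,0],[0.105,-0.245,0],[0.113,-0.267,0]], "yaw": [0,0,0,0,0,0,0,0]}}

```text
time_s: 42.07
ee_pos: [600.5, 11.9, 251.1]
ee_rot: [179.9, 0.1, 88.2]
force: [-0.2, 0.0, -0.4]
gripper_width: 91.1
gripper_force: 0.0
```

Emit:
{"name": "send_rows", "arguments": {"grip": [1,1,1,1,1,1,1,1], "xyz": [[0,0,0],[0,0,0],[0,0,-0.02],[0,0,-0.04],[0,0,-0.05],[0,0,-0.05],[0,0,-0.05],[0,0,-0.05]], "yaw": [0,0,0,0,0,0,0,0]}}

```text
time_s: 42.73
ee_pos: [599.9, 16.0, 201.6]
ee_rot: [179.9, -0.0, 88.4]
force: [0.1, -0.6, 0.5]
gripper_width: 91.5
gripper_force: 0.0
```

Emit:
{"name": "send_rows", "arguments": {"grip": [1,1,1,1,1,1,1,1], "xyz": [[0,-0.001,-0.02],[0,-0.001,-0.045],[0,-0.001,-0.065],[0,-0.001,-0.08],[0,-0.001,-0.09],[0,-0.001,-0.094],[0,-0.001,-0.094],[0,-0.001,-0.094]], "yaw": [0,0,0,0,0,0,0,0]}}

```text
time_s: 43.4
ee_pos: [600.1, 14.5, 107.4]
ee_rot: [179.9, -0.0, 88.3]
force: [-0.3, 0.2, 0.3]
gripper_width: 91.3
gripper_force: 0.0
```

Emit:
{"name": "send_rows", "arguments": {"grip": [0.4,0,-0.2,-0.4,-0.6,-0.6,-0.6,-0.6], "xyz": [[0,0,0],[0,0,0],[0,0,0],[0,0,0],[0,0,0],[0,0,0],[0,0,0],[0,0,0]], "yaw": [0,0,0,0,0,0,0,0], "grip_force": 15}}

```text
time_s: 44.07
ee_pos: [599.3, 14.4, 106.3]
ee_rot: [180.0, 0.0, 88.3]
force: [0.1, 0.4, -0.5]
gripper_width: 40.6
gripper_force: 0.0
```

Emit:
{"name": "send_rows", "arguments": {"grip": [-0.6,-0.6,-0.6,-0.6,-0.6,-0.6,-0.6,-0.6], "xyz": [[0,0,0],[0,0,0],[0,0,0],[0,0,0.005],[0,0,0.015],[0,0,0.03],[0,0,0.045],[0,0,0.06]], "yaw": [0,0,0,0,0,0,0,0]}}

```text
time_s: 44.73
ee_pos: [599.3, 14.4, 167.7]
ee_rot: [180.0, -0.0, 88.3]
force: [-0.8, 0.7, -2.2]
gripper_width: 36.0
gripper_force: 15.0
```

Emit:
{"name": "send_rows", "arguments": {"grip": [-0.6,-0.6,-0.6,-0.6,-0.6,-0.6,-0.6,-0.6], "xyz": [[0,0.005,0],[0,0.02,0],[0,0.04,0],[-0.002,0.065,0],[-0.002,0.09,0],[-0.002,0.115,0],[-0.002,0.14,0],[-0.002,0.165,0]], "yaw": [0,0,0,0,0,0,0,0]}}

```text
time_s: 45.4
ee_pos: [596.8, 180.9, 165.9]
ee_rot: [-180.0, 0.0, 88.3]
force: [0.9, 0.3, -1.6]
gripper_width: 36.2
gripper_force: 15.0
```

Emit:
{"name": "send_rows", "arguments": {"grip": [-0.6,-0.6,-0.6,-0.6,-0.6,-0.6,-0.6,-0.6], "xyz": [[0,0.025,0],[0,0.05,0],[0,0.07,0],[0,0.085,0],[0,0.095,0],[0,0.102,0],[0,0.102,0],[0,0.102,0]], "yaw": [0,0,0,0,0,0,0,0]}}

```text
time_s: 46.07
ee_pos: [597.2, 280.8, 166.1]
ee_rot: [-180.0, 0.0, 88.3]
force: [0.1, -0.9, -2.5]
gripper_width: 36.0
gripper_force: 15.0
```

Emit:
{"name": "send_rows", "arguments": {"grip": [-0.6,-0.6,-0.6,-0.6,-0.6,-0.6,-0.6,-0.6], "xyz": [[0,0,-0.01],[0,0,-0.025],[0,0,-0.04],[0,0,-0.05],[0,0,-0.055],[0,0,-0.058],[0,0,-0.058],[0,0,-0.058]], "yaw": [0,0,0,0,0,0,0,0]}}

```text
time_s: 46.73
ee_pos: [597.7, 281.4, 108.8]
ee_rot: [179.9, -0.0, 88.3]
force: [0.5, 0.5, -0.6]
gripper_width: 36.1
gripper_force: 15.0
```

Emit:
{"name": "send_rows", "arguments": {"grip": [-0.6,-0.6,-0.6,-0.6,-0.6,-0.4,-0.2,0], "xyz": [[0,0.002,-0.002],[0,0.002,-0.0035],[0,0.002,-0.004],[0,0.002,-0.004],[0,0.002,-0.004],[0,0.002,-0.004],[0,0.002,-0.004],[0,0.002,-0.004]], "yaw": [0,0,0,0,0,0,0,0]}}

```text
time_s: 47.4
ee_pos: [597.5, 283.5, 104.6]
ee_rot: [180.0, -0.0, 88.3]
force: [0.5, -0.0, -0.6]
gripper_width: 40.5
gripper_force: 0.0
```

Emit:
{"name": "send_rows", "arguments": {"grip": [0.2,0.2,0.2,0.2,0.4,0.4,0.4,0.4], "xyz": [[0,0,0],[0,0,0],[0,0,0.01],[0,0,0.03],[0,0,0.06],[0,0,0.09],[0,0,0.12],[0,0,0.15]], "yaw": [0,0,0,0,0,0,0,0]}}

```text
time_s: 48.07
ee_pos: [597.1, 283.3, 256.7]
ee_rot: [179.9, -0.0, 88.3]
force: [0.6, -0.1, -0.7]
gripper_width: 63.8
gripper_force: 0.0
```

Emit:
{"name": "send_rows", "arguments": {"grip": [0.4,0.4,0.4,0.4,0.4,0.4,0.4,0.4], "xyz": [[-0.01,-0.035,0],[-0.02,-0.07,0],[-0.03,-0.105,0],[-0.04,-0.14,0],[-0.05,-0.175,0],[-0.06,-0.21,0],[-0.07,-0.245,0],[-0.08,-0.27,0]], "yaw": [0,0,0,0,0,0,0,0]}}

```text
time_s: 48.73
ee_pos: [516.5, 10.9, 255.3]
ee_rot: [179.9, 0.1, 88.3]
force: [0.0, -0.5, -0.3]
gripper_width: 63.9
gripper_force: 0.0
```

Emit:
{"name": "send_rows", "arguments": {"grip": [0.4,0.4,0.4,0.4], "xyz": [[0,0,0],[0,0,0],[0,0,0],[0,0,0]], "yaw": [0,0,0,0]}}

```text
time_s: 49.07
ee_pos: [517.8, 14.3, 254.6]
ee_rot: [180.0, -0.0, 88.4]
force: [0.0, -0.2, 0.7]
gripper_width: 64.0
gripper_force: 0.0
```

```bash
python3 - <<'E'
from h import *
s=env.state(); print(s["ee_pos"],s["ee_rot"],s["time_s"])
f=grab("top"); I=f["frame"]
hsv=cv2.cvtColor(I,cv2.COLOR_RGB2HSV)
red=cv2.inRange(hsv,(0,170,100),(8,255,255))|cv2.inRange(hsv,(172,170,100),(179,255,255))
for c in blobs(red,60,130,230,200,320): print("cap",rect(f,c,171),cv2.boundingRect(c))
cv2.imwrite("pics/t5.png",cv2.resize(I[170:330,120:520],None,fx=2,fy=2)[:,:,::-1])
E
```

```text
[517.76363256  14.34001809 254.56070041] [ 1.79955130e+02 -2.76322188e-02  8.83979984e+01] 49.0667
cap [483.8 279.4  38.   36.6  66.5] (149, 266, 22, 21)
```

View pics/t5.png

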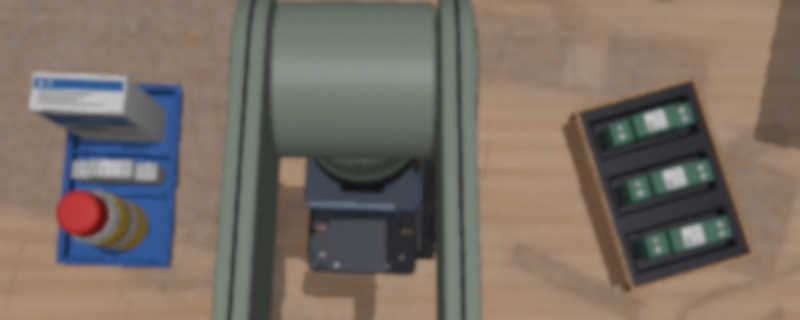

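The carton (crop 80,95) and the can (82,212) stand upright in their bays within 5 mm of where they started. Grey is in the middle bay and all three greens are in the kit.

```bash
python3 -c "
from workcell import env
print(env.job_done())"
```

```text
the job is handed in; nothing more can be done
None
```

The job is handed in after about 49 s of the 141 s allowed: in the last picture the green module stands in the kit pocket that held the grey one, the grey stands in the middle stock bay, and the can and carton are upright in their own bays; no verdict came back.

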